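Nest the empty rod pots at the glassworking bench

TASK

Put away the three empty aluminium rod pots by nesting them: the medium pot goes upright inside the wide one, and the narrow one upright inside the medium one, each lowered fully home rather than dropped, with the wide pot left standing where it is. The narrow pot is lying on its side on the little wooden rack: first stand it mouth up on the bare bench and let go of it, then take it again from above to nest it. Leave the graphite block, the brass dish and the wooden rod rest alone.

Things in the scene. Friction and masses are not known exactly. Their poses are not given: they have to be found in the camera images.
- large_mid (a point): Centre (half-way up, on the axis) of the wide pot: an open straight-sided round aluminium pot, outer diameter 80 mm, height 45 mm, wall 4 mm (inner diameter 72 mm), floor 5 mm thick. It stands on the bench, mouth up; about 0.22 kg. z axis: from its bottom to its mouth.
- medium_mid (a point): Centre (half-way up, on the axis) of the medium pot: the same kind, outer diameter 60 mm, height 73 mm, wall 4 mm (inner diameter 52 mm), floor 5 mm thick. It stands on the bench, mouth up; about 0.2 kg. Fully home in the wide pot, its rim is 33 mm above the wide pot's rim. z axis: from its bottom to its mouth.
- small_mid (a point): Centre (half-way along, on the axis) of the narrow pot: the same kind, outer diameter 42 mm, height 100 mm, wall 4 mm, floor 5 mm thick; about 0.15 kg. It starts lying on its side on the rack, its axis level along the battens, about 29 mm above the bench. Fully home in the medium pot, its rim is 32 mm above the medium pot's rim. z axis: from its bottom to its mouth; while it lies, the mouth points roughly to the robot's left (+y, within about 25 degrees).
- rack: Low wooden rack fixed to the bench: two parallel battens 90 mm long, each 9 mm wide and 12 mm high, with a 24 mm gap between them (42 mm wide in all). Origin: centre of its underside, on the bench; its y axis runs along the battens.
- graphite_center (a point): Bystander: centre of a loose black graphite block, an upright cylinder 34 mm in diameter and 36 mm high.
- dish: Bystander: shallow round brass dish, 72 mm in diameter and 22 mm high, with glass marbles in it. Origin: centre of its underside, on the bench.
- rodrest: Bystander: notched wooden block 45 x 170 x 24 mm, long along its y axis, with two glass rods fixed on top (total height 32 mm; the rods reach 20 mm past the block's ends). Origin: centre of its underside, on the bench.
There are look-alikes about, which are no part of the job. What is shaped like the part that bears small_mid but green is not meant.

How it is judged:
By the outcome, as a careful person would: the job done as asked, in the order asked, and still so for the second after the job is handed in, with the robot touching nothing.
It also fails if it takes over 72 s, if anything falls off the work surface, if the arm or the gripper's body presses on something with over 40 N, if the wrist force passes 120 N, or if a joint passes its speed limit or range.

ROBOT

A 7-joint arm with a two-finger parallel gripper is mounted at the origin on the work surface. World frame = base frame: x ahead of the robot, y to its left, z up, the work surface at z = 0. Lengths are in m, angles in rad, forces in N, time in s.
With the tool pointing down it reaches from about 0.4 to 0.875 m from the base axis. Payload 19.3 kg.
Tool frame: the origin (TCP) lies at the centre of the arm's flange, where the gripper is bolted on; the fingertips stand 173 mm ahead of it and the grasp point (between the pads) lies 155 mm ahead of it (r.tcp_to_tips is the distance from the TCP to the fingertips, in m); z points along the fingers, y is the direction in which the jaws open and shut (so a half turn about z gives the same grasp; the last joint's range is limited). The gripper opens to 85 mm and grips with 20 to 120 N. Pads are 22 mm wide; open, the fingers measure 114 mm over their backs; the gripper's body (76 mm by 85 mm) begins 54 mm behind the grasp point. The pads swing forward as they close: fully open they stand 13 mm farther back than shut.
Start: joints at [-1.292, 0.521, -0.036, 1.599, 0.021, 1.021, -0.113], TCP at [0.214, 0.587, 0.405] pointing down, gripper open.
Joint ranges: [-2.91, 2.91], [-0.3, 2.13], [-1.5, 1.42], [0.17, 2.43], [-1.26, 4.41], [0.16, 1.93], [-2.52, 2.52]. Speed limits (rad/s): [1.89, 1.89, 2.39, 2.39, 3.01, 3.01, 3.01].

INTERFACE

Orientations are given as a rotation vector (axis times angle).
In Python, from rig import r, imaging gives the robot as it stands. The module is installed in compiled form; this text tells all that it offers. Calls block until the motion is done:
- r.move_to(position, orientation): joint-space move of the TCP to a pose.
- r.movel(position, rotation=None, feed=0.15): straight line of the TCP; rotation=None keeps the orientation; feed is the mean speed in m/s.
- r.move_joints(angles): joint-space move.
- r.command_gripper(opening, grip_force=None): finger opening in m; grip_force is the grip in N (None keeps the last); returns when the fingers have stopped.
- r.wait(seconds).
- r.ik(position, orientation): joint angles nearest the present ones, or None.
- imaging.capture(name): name is "side" or "top" or "wrist"; returns a dict with "pixels" (420x560x3 uint8, red, green, blue), "vfov" (degrees; the focal length in pixels is half the picture's height over the tangent of half this angle, whatever the lens; pixels are square), "cx", "cy" (the principal point, pixels), "origin" and "attitude" of the camera in the world; the wrist camera has in their place "hand_eye" (4x4, takes a point from camera to tool coordinates, whose origin is the TCP and whose axes are the flange's). Camera axes: x right, y down, z forward; pixel columns grow to the right and rows downward; lengths in m; the calibration is good to about 2 mm. A picture is of the moment at which its call begins: read the wrist's pose just before it. There is no depth.
A pose or a line that the arm cannot do raises r.IKError and nothing moves.
- r.close_job(): hands the job in, once; it reports no verdict.
Trained networks look in the newest picture that a camera, given by its name, has taken for a name from the list of things; names that differ only in an ending like _2 or _b are one class to them, and where a whole thing is asked for, a point or a joint stands for the part that bears it (a point fixed in the world has none). Each returns a list of dicts, best first, with "p" (0 to 1); they miss things now and then, are a little off and sometimes report something else, mostly with a low value. They report only what shows in the picture. A call takes as long as a camera call. They do not tell look-alikes from the thing itself.
- imaging.find_in(camera, target): "bbox" ([left, top, right, bottom] in pixels, round what is visible of it).
- imaging.outline_of(camera, target): "pixels" (420x560 bool, what is visible of it) and "bbox" ([left, top, right, bottom] in pixels, round what is visible of it).
- imaging.pinpoint(camera, target): "uv" ([column, row] in pixels: a listed point, or the origin of a listed thing).
Readings, each from a call of its own:
- r.get_time_s(): time.
- r.get_q(): joint angles.
- r.get_qd(): joint speeds.
- r.get_joint_torque(): joint torques, N m.
- r.get_tool_pos(): TCP position.
- r.get_ee_rot(): TCP orientation.
- r.get_wrist_force(): force on the tool from outside, world axes, zero at the start.
- r.get_ft_torque(): the same for the moment, N m.
- r.get_grip_width(): finger opening in m.
Only numpy, scipy, OpenCV 4.12 (cv2) and the standard library are available. Lean on these libraries where they do the work, as an engineer would, in place of code of your own. Each camera call takes 0.05 s, during which the arm holds its last target.

## Working session

There is one attempt and no reset: what is moved stays moved. The work goes in short steps, each a Python script; the robot and the scene stay as the last script left them, time stands still between calls to the robot, and variables do not carry over. Pictures are saved under pics/ and viewed, and the job is handed in when it is done.

```bash
ls; mkdir -p pics; python3 - <<'E'
from rig import r, imaging
import cv2,numpy as np
print(r.get_time_s(), r.get_q(), r.get_tool_pos(), r.get_ee_rot(), r.get_grip_width(), r.tcp_to_tips)
for n in ("side","top","wrist"):
    p=r.get_tool_pos(); c=imaging.capture(n)
    cv2.imwrite(f"pics/{n}0.png",c["pixels"][:,:,::-1])
    print(n,{k:(np.round(v,4).tolist() if k!="pixels" else 0) for k,v in c.items()})
    for t in ("large_mid","medium_mid","small_mid","rack","graphite_center","dish","rodrest"):
        print(t,[(np.round(d["uv"],1).tolist(),round(d["p"],2)) for d in imaging.pinpoint(n,t)][:3],[(np.round(d["bbox"]).tolist(),round(d["p"],2)) for d in imaging.find_in(n,t)][:3])
print(r.get_time_s())
E
```

```text
pics
0.0 [-1.29220052  0.52201856 -0.03630036  1.5999921   0.02121028  1.02108729
 -0.11281832] [0.21359317 0.58722692 0.40412879] [-5.45169912e-01 -3.09383298e+00  1.75335347e-03] 0.08536229150311476 0.1734
side {'pixels': 0, 'vfov': 50.7131, 'cx': 280.4454, 'cy': 210.9134, 'origin': [0.5001, -0.629, 0.8695], 'attitude': [-2.4844, 0.0318, 0.0022]}
large_mid [([291.0, 307.4], 0.67)] [([272.0, 286.0, 314.0, 334.0], 0.72)]
medium_mid [([290.5, 210.1], 0.92)] [([279.0, 192.0, 305.0, 229.0], 0.86), ([390.0, 194.0, 412.0, 260.0], 0.35)]
small_mid [([267.2, 133.6], 0.94), ([221.9, 166.9], 0.94), ([196.0, 129.5], 0.71)] [([254.0, 115.0, 276.0, 149.0], 0.92), ([180.0, 114.0, 223.0, 142.0], 0.61), ([201.0, 154.0, 241.0, 179.0], 0.59)]
rack [([265.7, 140.9], 0.52)] [([264.0, 128.0, 278.0, 153.0], 0.45)]
graphite_center [([351.5, 173.4], 0.56)] [([343.0, 164.0, 354.0, 180.0], 0.58)]
dish [([357.6, 271.6], 0.79), ([291.5, 310.5], 0.24)] [([346.0, 256.0, 375.0, 289.0], 0.67)]
rodrest [([401.0, 229.5], 0.7)] [([389.0, 192.0, 412.0, 265.0], 0.8)]
top {'pixels': 0, 'vfov': 51.643, 'cx': 277.5961, 'c
[... 394 characters left out ...]
), ([209.0, 245.0, 237.0, 280.0], 0.6)]
rack [] []
graphite_center [([235.8, 142.5], 0.68)] [([230.0, 134.0, 244.0, 151.0], 0.48)]
dish [([344.6, 142.8], 0.8)] [([330.0, 130.0, 356.0, 158.0], 0.6), ([233.0, 134.0, 247.0, 149.0], 0.47)]
rodrest [([303.4, 109.5], 0.94)] [([268.0, 86.0, 338.0, 121.0], 0.95)]
wrist {'pixels': 0, 'vfov': 71.4131, 'cx': 274.9149, 'cy': 212.4096, 'hand_eye': [[-0.001, -0.9574, -0.2888, 0.0736], [1.0, -0.001, -0.0001, 0.0002], [-0.0002, -0.2888, 0.9574, 0.0315], [0.0, 0.0, 0.0, 1.0]]}
large_mid [] []
medium_mid [] []
small_mid [] [([103.0, 258.0, 142.0, 324.0], 0.94), ([111.0, 389.0, 133.0, 419.0], 0.8)]
rack [] []
graphite_center [] []
dish [] []
rodrest [] []
2.25
```

View pics/side0.png

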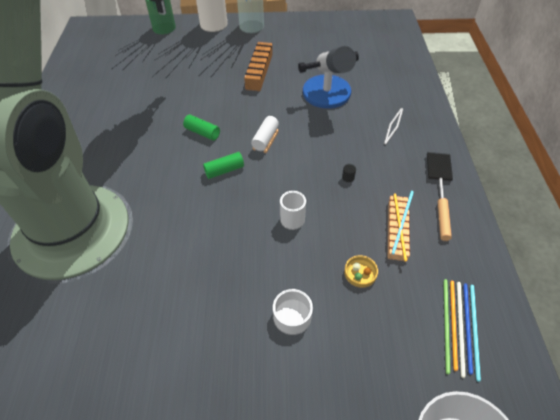

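View pics/top0.png

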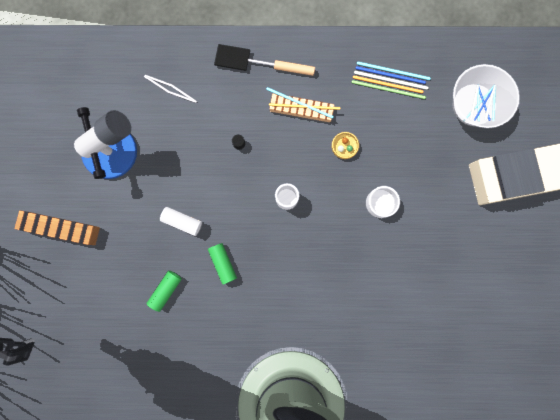

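View pics/wrist0.png

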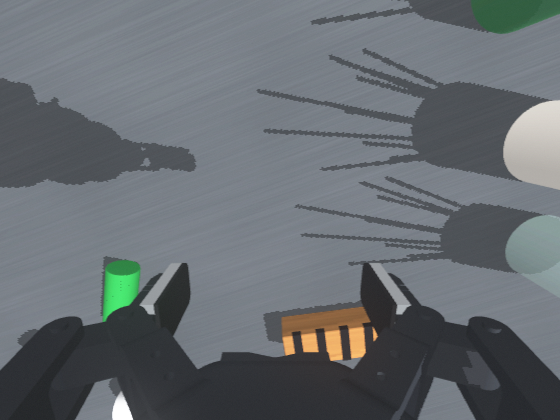

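The white narrow pot lies at about (181,221) in the top view and (265,133) in the side view, with two green decoys near it. The medium pot is at (288,197) in the top view and the wide pot at (383,203). Next I'll localise them.

```bash
cat > h.py <<'E'
from rig import r, imaging
import cv2,numpy as np
from scipy.spatial.transform import Rotation as R
from scipy.optimize import least_squares
def cap(n,save=None):
    p=np.array(r.get_tool_pos()); o=np.array(r.get_ee_rot())
    c=imaging.capture(n)
    f=210/np.tan(np.radians(c["vfov"])/2)
    if n=="wrist":
        T=np.eye(4);T[:3,:3]=R.from_rotvec(o).as_matrix();T[:3,3]=p
        T=T@np.array(c["hand_eye"])
    else:
        T=np.eye(4);T[:3,:3]=R.from_rotvec(c["attitude"]).as_matrix() if np.size(c["attitude"])==3 else np.array(c["attitude"]);T[:3,3]=c["origin"]
    c["T"]=T;c["f"]=f
    if save: cv2.imwrite(f"pics/{save}.png",c["pixels"][:,:,::-1])
    return c
def ray(c,uv):
    d=np.array([(uv[0]-c["cx"])/c["f"],(uv[1]-c["cy"])/c["f"],1.0])
    return c["T"][:3,3],c["T"][:3,:3]@d
def onz(c,uv,z):
    o,d=ray(c,uv); return o+d*(z-o[2])/d[2]
def proj(c,P):
    P=np.atleast_2d(P); q=(P-c["T"][:3,3])@c["T"][:3,:3]
    return np.c_[q[:,0]/q[:,2]*c["f"]+c["cx"],q[:,1]/q[:,2]*c["f"]+c["cy"]]
def tri(obs):
    A=np.zeros((3,3));b=np.zeros(3)
    for c,uv in obs:
        o,d=ray(c,uv); d=d/np.linalg.norm(d); M=np.eye(3)-np.outer(d,d); A+=M;b+=M@o
    return np.linalg.solve(A,b)
def rv(z,y):
    """rotvec of tool with approach z and jaw axis y"""
    z=np.array(z,float);z/=np.linalg.norm(z);y=np.array(y,float);y-=z*(y@z);y/=np.linalg.norm(y)
    return R.from_matrix(np.c_[np.cross(y,z),y,z]).as_rotvec()
E
python3 - <<'E'
from h import *
S=cap("side");pS={t:imaging.pinpoint("side",t) for t in ("large_mid","medium_mid","small_mid","rack","graphite_center","dish","rodrest")}
T=cap("top");pT={t:imaging.pinpoint("top",t) for t in pS}
Z=dict(large_mid=.0225,medium_mid=.0365,small_mid=.029,rack=0,graphite_center=.018,dish=0,rodrest=0)
for t in pS:
    for d in pS[t]: print(t,"S",np.round(onz(S,d["uv"],Z[t]),4),round(d["p"],2))
    for d in pT[t]: print(t,"T",np.round(onz(T,d["uv"],Z[t]),4),round(d["p"],2))
    if pS[t] and pT[t]: print("tri",np.round(tri([(S,pS[t][0]["uv"]),(T,pT[t][0]["uv"])]),4))
imaging_out={}
for n,C in (("side",S),("top",T)):
    for d in imaging.outline_of(n,"small_mid"):
        m=d["pixels"]; col=C["pixels"][m].mean(0); print(n,d["bbox"],d["p"],m.sum(),col)
        if col.max()-col.min()<40:
            ys,xs=np.nonzero(m); P=np.array([onz(C,(x,y),.035) for x,y in zip(xs,ys)])
            Q=P[:,:2]-P[:,:2].mean(0); w,v=np.linalg.eigh(Q.T@Q); a=v[:,1]*np.sign(v[1,1]); print("cent",P.mean(0),"axis",a,np.degrees(np.arctan2(-a[0],a[1])), "len",np.ptp(Q@a),np.ptp(Q@v[:,0]))
print(r.get_time_s())
E
```

```text
large_mid S [ 0.5192 -0.2355  0.0225] 0.85
large_mid T [ 0.5225 -0.229   0.0225] 0.73
tri [ 0.5214 -0.2311  0.0139]
medium_mid S [0.528  0.0133 0.0365] 0.55
medium_mid T [0.5349 0.0154 0.0365] 0.57
tri [0.5315 0.0149 0.0353]
small_mid S [0.3654 0.1694 0.029 ] 0.92
small_mid S [0.4823 0.2917 0.029 ] 0.86
small_mid S [0.2818 0.32   0.029 ] 0.73
small_mid T [0.2839 0.3246 0.029 ] 0.74
small_mid T [0.3519 0.1888 0.029 ] 0.68
small_mid T [0.4689 0.3004 0.029 ] 0.63
small_mid T [ 0.6763 -0.1361  0.029 ] 0.45
tri [ 0.2955  0.3884 -0.2028]
rack S [ 0.4767  0.2952 -0.    ] 0.53
graphite_center S [0.6919 0.1437 0.018 ] 0.75
graphite_center T [0.6823 0.1509 0.018 ] 0.56
tri [0.6898 0.1524 0.0071]
dish S [ 0.676 -0.145  0.   ] 0.75
dish T [ 0.6845 -0.1435  0.    ] 0.8
tri [ 0.6804 -0.1438 -0.0007]
rodrest S [ 0.781  -0.0185  0.    ] 0.67
rodrest T [ 0.7862 -0.0204  0.    ] 0.67
tri [ 0.7825 -0.0203  0.0034]
side [251.9, 112.8, 277.3, 149.3] 0.83 502 [209.26494024 210.01992032 210.16932271]
cent [0.47051244 0.29059958 0.035     ] axis [0.33617509 0.94179951] -19.64401043197879 len 0.1356536208859136 0.045973919542092435
side [202.8, 152.0, 243.1, 177.6] 0.61 602 [ 50.96345515 143.98671096  72.64784053]
side [181.1, 117.8, 220.8, 139.7] 0.61 571 [ 52.34325744 141.          73.36077058]
top [146.9, 272.1, 176.1, 312.4] 0.96 628 [ 86.42993631 197.98407643 111.89171975]
top [207.4, 243.2, 236.3, 283.6] 0.78 602 [ 85.42192691 198.7641196  110.98006645]
top [158.5, 208.2, 201.7, 239.1] 0.56 695 [233.75827338 233.95827338 236.01870504]
cent [0.46773968 0.28919455 0.035     ] axis [0.38909839 0.9211962 ] -22.89841021176203 len 0.11002719366215144 0.04606770496657062
3.15
```

```bash
python3 - <<'E'
import cv2
a=cv2.imread("pics/side0.png")[95:245,170:370]; cv2.imwrite("pics/s0c.png",cv2.resize(a,None,fx=4,fy=4,interpolation=cv2.INTER_CUBIC))
E
```

```text
(no output)
```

View pics/s0c.png

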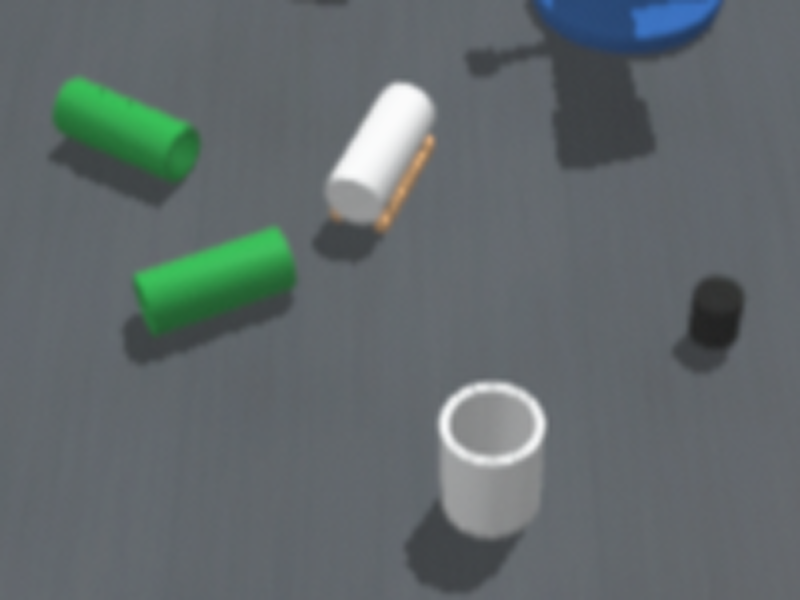

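The closed end of the narrow pot faces −y, so the mouth is toward +y, at a yaw of about −22°. Now I'll check reachability for the tilted grasp and the stand pose.

```bash
python3 - <<'E'
from h import *
lo=np.array([-2.91,-.3,-1.5,.17,-1.26,.16,-2.52]);hi=np.array([2.91,2.13,1.42,2.43,4.41,1.93,2.52])
print(R.from_rotvec(r.get_ee_rot()).as_matrix().round(3).tolist())
for a in range(0,360,45):
    y=[np.cos(np.radians(a)),np.sin(np.radians(a)),0]
    for P in ([.531,.015,.218],[.521,-.231,.28]):
        q=r.ik(P,rv([0,0,-1],y)); print(a,P,None if q is None else np.round(q,2))
ax=np.array([.38,.925,0]);ax/=np.linalg.norm(ax); c=np.array([.470,.290,.029])
up=np.array([0,0,1.])
for t in (0,15,25,35,45):
  t_=np.radians(t); z=-np.sin(t_)*ax-np.cos(t_)*up
  z2=np.cos(t_)*ax-np.sin(t_)*up
  for s in (1,-1):
    y=s*np.cross(ax,up)
    G=c+.02*ax
    P=G+up*.008-.155*z
    q=r.ik(P,rv(z,y)); print("lie",t,s,None if q is None else np.round(q,2))
    for az in (-90,-60,-30,0,30,60,90,150,180):
        Rz=R.from_rotvec([0,0,np.radians(az)]).as_matrix()
        for S in ([.55,.25],[.5,.15],[.6,.3]):
            P2=np.array([*S,.07])-.155*(Rz@z2)
            q=r.ik(P2,rv(Rz@z2,Rz@y))
            if q is not None: print("  stand",az,S,np.round(q,2))
print(r.get_time_s())
E
```

```text
[[-0.94, 0.342, 0.0], [0.342, 0.94, -0.0], [-0.0, -0.0, -1.0]]
0 [0.531, 0.015, 0.218] [-0.37  0.69  0.32  1.99 -0.41  0.52  0.24]
0 [0.521, -0.231, 0.28] [-0.13  0.71  0.65  1.87 -0.6   0.77  0.86]
45 [0.531, 0.015, 0.218] [-0.24  0.67  0.14  1.98 -0.18  0.51  0.82]
45 [0.521, -0.231, 0.28] [ 0.03  0.64  0.41  1.87 -0.37  0.71  1.44]
90 [0.531, 0.015, 0.218] [-0.12  0.66 -0.02  1.98  0.03  0.51  1.4 ]
90 [0.521, -0.231, 0.28] [ 0.18  0.61  0.19  1.86 -0.17  0.69  2.04]
135 [0.531, 0.015, 0.218] [-0.01  0.66 -0.17  1.97  0.21  0.53  2.02]
135 [0.521, -0.231, 0.28] [ 0.9   0.75 -0.87  1.82  0.71  0.92  2.06]
180 [0.531, 0.015, 0.218] [-0.78  0.98  1.    2.01 -1.15  0.88 -2.25]
180 [0.521, -0.231, 0.28] [-0.39  1.04  1.22  1.89 -1.12  1.12 -1.84]
225 [0.531, 0.015, 0.218] [-0.78  0.98  1.    2.01 -1.15  0.88 -1.46]
225 [0.521, -0.231, 0.28] [-0.31  0.88  1.01  1.88 -0.94  0.94 -1.2 ]
270 [0.531, 0.015, 0.218] [-0.5   0.74  0.51  2.   -0.65  0.58 -1.11]
270 [0.521, -0.231, 0.28] [-0.19  0.75  0.76  1.88 -0.71  0.81 -0.62]
315 [0.531, 0.015, 0.218] [-0.47  0.72  0.47  1.99 -0.6   0.56 -0
[... 14464 characters left out ...]
3 -1.16  1.59 -1.65]
  stand 60 [0.6, 0.3] [-0.56  1.13  0.59  1.38 -1.18  1.53 -2.06]
  stand 90 [0.55, 0.25] [-0.74  1.34  1.01  1.3  -1.15  1.9  -1.57]
  stand 90 [0.5, 0.15] [-0.69  1.29  1.01  1.52 -1.03  1.81 -1.34]
  stand 90 [0.6, 0.3] [-0.65  1.31  0.8   1.05 -1.08  1.86 -1.81]
  stand 150 [0.55, 0.25] [-0.8   1.22  0.56  1.1  -0.32  1.71 -1.19]
  stand 150 [0.5, 0.15] [-0.79  1.11  0.57  1.43 -0.25  1.49 -1.09]
  stand 150 [0.6, 0.3] [-0.75  1.34  0.56  0.77 -0.36  1.9  -1.26]
  stand 180 [0.55, 0.25] [-0.95  1.15  0.51  1.26 -0.04  1.48 -0.93]
  stand 180 [0.5, 0.15] [-0.95  1.04  0.53  1.58  0.01  1.24 -0.9 ]
  stand 180 [0.6, 0.3] [-0.9   1.25  0.51  0.97 -0.05  1.65 -0.93]
3.15
```

```bash
cat >> h.py <<'E'
def cyl(c0,ax,rad,h,n=60):
    ax=np.array(ax,float)/np.linalg.norm(ax); u=np.cross(ax,[1,0,0] if abs(ax[0])<.9 else [0,1,0]);u/=np.linalg.norm(u);v=np.cross(ax,u)
    t=np.linspace(0,2*np.pi,n,endpoint=False)
    ring=rad*(np.outer(np.cos(t),u)+np.outer(np.sin(t),v))
    return np.vstack([c0+ring-ax*h/2,c0+ring+ax*h/2])
def mask_of(c,P):
    hull=cv2.convexHull(proj(c,P).astype(np.float32)); m=np.zeros((420,560),np.uint8); cv2.fillConvexPoly(m,np.round(hull*16).astype(np.int32),1,shift=4); return m>0
def fit_up(c,m,xy,z,rad,h):
    """xy of upright cylinder by centroid match, iterated"""
    ys,xs=np.nonzero(m); g=np.array([xs.mean(),ys.mean()]); xy=np.array(xy,float)
    for _ in range(6):
        M=mask_of(c,cyl([*xy,z],[0,0,1],rad,h)); y2,x2=np.nonzero(M); g2=np.array([x2.mean(),y2.mean()])
        xy+= (onz(c,g,z)-onz(c,g2,z))[:2]
    return xy,(M&m).sum()/(M|m).sum(),m.sum()/M.sum()
PAR=dict(large_mid=(.04,.045),medium_mid=(.03,.073),small_mid=(.021,.1))
def see(cam,name,xy,z,save=None):
    c=cap(cam,save); out=imaging.outline_of(cam,name); best=None
    for d in out:
        res=fit_up(c,d["pixels"],xy,z,*PAR[name])
        if best is None or np.linalg.norm(res[0]-xy)<np.linalg.norm(best[0]-xy): best=(*res,d["p"],np.round(d["bbox"]))
    pp=[np.round(onz(c,d["uv"],z)[:2],4) for d in imaging.pinpoint(cam,name)]
    print(cam,name,best,"pinpoint",pp); return best
E
python3 - <<'E'
from h import *
for n in("side","top"):
    see(n,"large_mid",[.521,-.231],.0225); see(n,"medium_mid",[.531,.015],.0365)
o=rv([0,0,-1],[1,1,0])
r.move_to([.521,-.20,.40],o); print(r.get_time_s())
see("wrist","large_mid",[.521,-.231],.0225,"w1")
r.move_to([.531,.015,.40],o); print(r.get_time_s())
see("wrist","medium_mid",[.531,.015],.0365,"w2")
print(r.get_time_s(),r.get_tool_pos(),r.get_q())
E
```

```text
side large_mid (array([ 0.52499653, -0.2360031 ]), np.float64(0.9100323624595469), np.float64(0.9100323624595469), 0.67, array([270., 287., 311., 332.])) pinpoint [array([ 0.523 , -0.2343])]
side medium_mid (array([0.5346638 , 0.01622923]), np.float64(0.9119226638023631), np.float64(0.9222462203023758), 0.84, array([277., 192., 305., 229.])) pinpoint [array([0.5303, 0.0114])]
top large_mid (array([ 0.52434271, -0.23821285]), np.float64(0.9277777777777778), np.float64(0.9320712694877505), 0.97, array([365., 187., 398., 217.])) pinpoint [array([ 0.5265, -0.2314])]
top medium_mid (array([0.53389941, 0.01465165]), np.float64(0.9471698113207547), np.float64(0.9471698113207547), 0.64, array([277., 186., 300., 210.])) pinpoint [array([0.5351, 0.0169])]
6.7167
wrist large_mid (array([ 0.52465774, -0.23720073]), np.float64(0.9342465753424658), np.float64(0.9342465753424658), 0.75, array([220., 178., 292., 249.])) pinpoint [array([ 0.5218, -0.2428])]
7.7333
wrist medium_mid (array([0.53487795, 0.01515702]), np.float64(0.9282828282828283), np.float64(0.9282828282828283), 0.72, array([250., 165., 307., 230.])) pinpoint [array([0.5369, 0.0158])]
7.8833 [0.53105239 0.01365827 0.40012139] [-0.7021751   0.48987845  0.78971039  1.87980816 -0.42393761  0.94691298
  1.06614781]
```

View pics/w2.png

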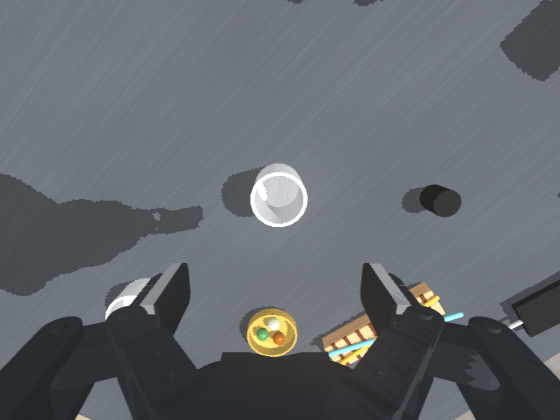

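View pics/w1.png

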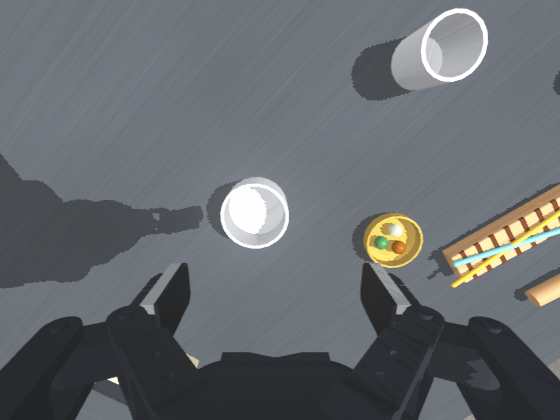

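Both pots show clearly (medium rim at about (279,199), wide rim at about (255,214)), and the three cameras agree within 2 mm. I'll grasp the medium pot and lift it.

```bash
python3 - <<'E'
from h import *
M=[.5346,.0153]
r.movel([*M,.30],feed=.2)
print(r.get_time_s(),r.get_wrist_force())
r.movel([*M,.218],feed=.1); print(r.get_wrist_force())
r.command_gripper(.055,40); print("w",r.get_grip_width(),r.get_tool_pos(),r.get_time_s(),r.get_wrist_force())
r.movel([M[0],M[1],.32],feed=.15)
print("w",r.get_grip_width(),r.get_wrist_force(),r.get_tool_pos(),r.get_time_s())
r.movel([.5246,-.2372,.32],feed=.25)
print("w",r.get_grip_width(),r.get_wrist_force(),r.get_tool_pos(),r.get_time_s())
cap("wrist","w3");cap("side","s3")
E
```

```text
8.5333 [-0.43382393 -0.99407504  0.49911722]
[ 0.23350772 -0.39075475 -0.08421783]
w 0.05864729553549257 [0.5348449  0.01540413 0.21870249] 9.8833 [-2.09246313  1.67612634 11.30013571]
w 0.05852806276663291 [ 0.21085327 -0.16013923 -1.20746736] [0.53436615 0.01546665 0.31932282] 10.7167
w 0.05877168280811466 [ 0.59600831 -0.0660236  -0.98382259] [ 0.52482935 -0.23599738  0.31965274] 11.875
```

```bash
python3 - <<'E'
import cv2,numpy as np
a=cv2.imread("pics/s3.png")[180:380,180:420]; b=cv2.imread("pics/w3.png")
cv2.imwrite("pics/c3.png",np.hstack([cv2.resize(a,(400,333)),cv2.resize(b,(400,333))]))
E
```

```text
(no output)
```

View pics/c3.png

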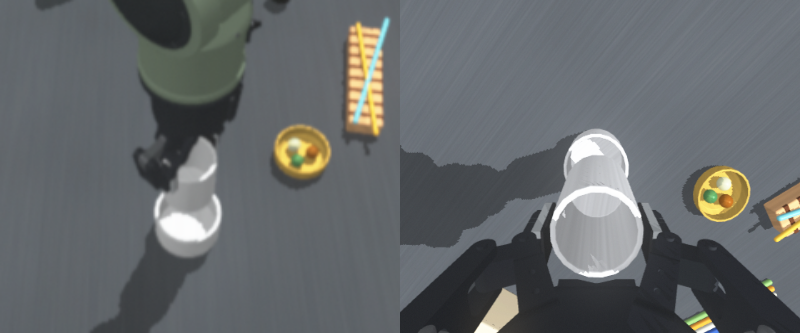

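The medium pot is held upright above the wide one. Lowering it with force checks.

```bash
cat >> h.py <<'E'
def lower(xy,z0,z1,zmin,thr=6,step=.0015):
    r.movel([*xy,z0],feed=.12); r.movel([*xy,z1],feed=.06); f0=np.array(r.get_wrist_force()); z=z1
    print("base",f0.round(2),np.round(r.get_tool_pos(),4))
    while z>zmin:
        z-=step; r.movel([*xy,z],feed=.04); f=np.array(r.get_wrist_force())
        if f[2]-f0[2]>thr: break
    print("contact",f.round(2),np.round(r.get_tool_pos(),4),"cmd",round(z,4),r.get_time_s()); return z
E
python3 - <<'E'
from h import *
lower([.5246,-.2372],.275,.230,.219)
r.wait(.1);print(r.get_wrist_force(),r.get_tool_pos(),r.get_grip_width())
cap("wrist","w4");cap("side","s4"); print(r.get_time_s())
E
python3 - <<'E'
import cv2,numpy as np
a=cv2.imread("pics/s4.png")[220:370,200:380]; b=cv2.imread("pics/w4.png")
cv2.imwrite("pics/c4.png",np.hstack([cv2.resize(a,(400,333)),cv2.resize(b,(400,333))]))
E
```

```text
base [ 0.18 -0.73 -0.85] [ 0.5247 -0.2373  0.2302]
contact [-3.92  2.7  20.  ] [ 0.5248 -0.2374  0.2235] cmd 0.2225 14.65
[-4.40857585  3.71699923 19.98200015] [ 0.52483042 -0.2373874   0.22356267] 0.058922394801163604
14.85
```

View pics/c4.png

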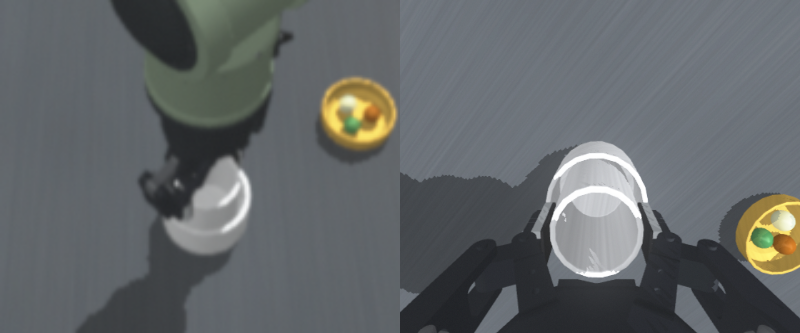

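Contact came at TCP z 0.2235, which is the grasp height plus 5 mm, so it is fully home. I'll release and move on to the narrow pot.

```bash
cat >> h.py <<'E'
def fit_lie(c,m,c0,yaw0,z=.029):
    """fit xy,yaw of lying cylinder by mask overlap"""
    from scipy.optimize import minimize
    mf=m.astype(np.float32)
    def cost(p):
        a=p[2]; M=mask_of(c,cyl(np.array([p[0],p[1],z]),[-np.sin(a),np.cos(a),0],.021,.1)); return 1-(M&m).sum()/(M|m).sum()
    x0=np.array([*c0,yaw0]); S=np.vstack([x0]+[x0+d for d in np.diag([.01,.01,.1])])
    s=minimize(cost,x0,method="Nelder-Mead",options=dict(initial_simplex=S,xatol=1e-4,fatol=1e-4,maxiter=150)); return s.x,1-s.fun
def see_lie(cam,save=None):
    c=cap(cam,save); res=[]
    for d in imaging.outline_of(cam,"small_mid"):
        m=d["pixels"]; col=c["pixels"][m].mean(0)
        if col[1]-col[0]<40 and m.sum()>100:
            x,i=fit_lie(c,m,[.471,.291],-.38); res.append((i,x)); print(cam,x.round(4),np.degrees(x[2]).round(1),"iou",round(i,3),d["p"],np.round(d["bbox"]))
    return res
E
python3 - <<'E'
from h import *
p=[.5246,-.2372]
r.command_gripper(.085,40); print(r.get_wrist_force(),r.get_time_s())
r.movel([*p,.30],feed=.12)
cap("wrist","w5")
see("wrist","large_mid",[.5246,-.2372],.0225)
q=r.ik([.46,.26,.40],rv([0,0,-1],[1,-.4,0])); print(np.round(q,2))
r.move_to([.46,.26,.40],rv([0,0,-1],[1,-.4,0])); print(r.get_time_s(),r.get_q())
for n in("wrist","side","top"): see_lie(n,n+"6")
print(r.get_time_s())
E
python3 - <<'E'
import cv2,numpy as np
a=cv2.imread("pics/w5.png"); b=cv2.imread("pics/wrist6.png")
cv2.imwrite("pics/c6.png",np.hstack([cv2.resize(a,(400,300)),cv2.resize(b,(400,300))]))
E
```

```text
[-0.03331243  0.27311434 -0.6540059 ] 15.2333
wrist large_mid (array([ 0.51150359, -0.22234627]), np.float64(0.19629673034102896), np.float64(0.23255252354503744), 0.75, array([227., 166., 325., 244.])) pinpoint []
[-1.38  0.67  1.16  1.89 -0.71  1.07 -0.3 ]
18.0833 [-1.37831345  0.66727201  1.16123004  1.89393919 -0.70523316  1.06653772
 -0.30323573]
wrist [ 0.4701  0.2931 -0.3987] -22.8 iou 0.965 0.69 [248. 110. 293. 211.]
side [ 0.47    0.2982 -0.3836] -22.0 iou 0.905 0.67 [254. 115. 275. 149.]
top [ 0.4679  0.288  -0.3344] -19.2 iou 0.536 0.83 [174. 214. 202. 234.]
18.3833
```

View pics/c6.png

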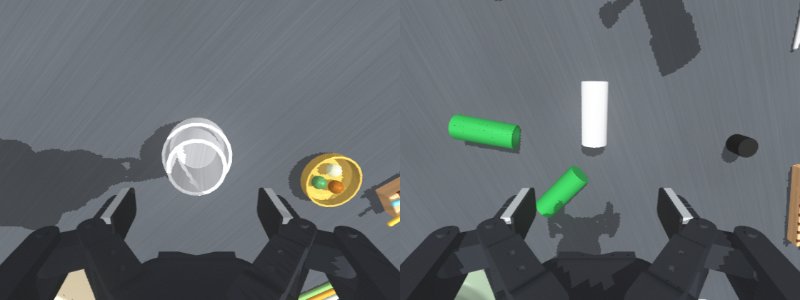

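The nest looks right in the left view: two concentric rims at about (197,160). The white pot is at (595,113) in the right view. The wrist and side fits agree on centre (.470,.293) and yaw −22.8°; the top-camera fit is occluded by the arm. Now I'll check the IK for the tilted grasp and the stand pose.

```bash
cat > plan.py <<'E'
from h import *
up=np.array([0,0,1.]); yaw=-.398; ax=np.array([-np.sin(yaw),np.cos(yaw),0]); C=np.array([.4702,.2935,.029]); t=np.radians(25)
y=np.cross(ax,up); z=-np.sin(t)*ax-np.cos(t)*up
oL=rv(z,y); GL=C+.018*ax+.009*up; PL=GL-.155*z
rotL=R.from_rotvec(oL)
def stand(az,S,ptool,dz=0):
    """tool pose so that pot (centre ptool in tool, lying->upright) stands at S"""
    Q=R.from_rotvec([0,0,az])*R.from_rotvec(np.pi/2*y)   # rotate ax -> up ?
    R2=Q*rotL
    return np.array([*S,.05+dz])-R2.apply(ptool), R2.as_rotvec(), Q.apply(ax)
E
python3 - <<'E'
from plan import *
pt=rotL.inv().apply(C-PL); print(pt, stand(0,[.5,.1],pt))
print("lie",PL,np.round(r.ik(PL,oL),2), np.round(r.ik(PL-.1*z,oL),2))
for S in ([.53,.05],[.53,.12]):
  for az in (0,20,40,60,80,-60,-90):
    s=""
    for dz in (.002,.15):
        P,o,_=stand(np.radians(az),S,pt,dz); q=r.ik(P,o); s+=str(None if q is None else np.round(q,2))
    print(S,az,s)
E
```

```text
[-1.25099758e-02  7.19687836e-17  1.70763899e-01] (array([ 0.44206611, -0.03779423,  0.13350583]), array([-1.86724386, -1.24050648, -1.18956553]), array([-7.94771721e-17, -2.31258243e-16,  1.00000000e+00]))
lie [0.50256481 0.37047885 0.17847771] [-1.29  1.2   0.97  1.6  -0.7   1.2  -0.54] [-1.3   1.12  1.04  1.46 -0.63  1.38 -0.6 ]
[0.53, 0.05] 0 [ 0.99  1.16 -0.85  2.07 -0.99  0.43  1.08][ 0.84  0.73 -0.65  2.11 -1.21  0.77  1.  ]
[0.53, 0.05] 20 [ 0.36  1.   -0.04  1.85 -1.16  1.21  1.26][ 0.07  0.78  0.38  1.9  -1.25  1.54  1.17]
[0.53, 0.05] 40 [ 0.05  1.11  0.33  1.62 -1.08  1.6   1.33][-0.03  0.9   0.47  1.66 -1.07  1.77  1.21]
[0.53, 0.05] 60 [-0.    1.17  0.31  1.4  -0.86  1.74  1.33][-0.07  0.98  0.42  1.43 -0.87  1.91  1.25]
[0.53, 0.05] 80 [-0.08  1.23  0.28  1.21 -0.64  1.87  1.38][ 0.19  1.01 -0.24  1.22 -0.38  1.9   1.01]
[0.53, 0.05] -60 NoneNone
[0.53, 0.05] -90 NoneNone
[0.53, 0.12] 0 [ 0.97  1.27 -1.01  2.13 -1.15  0.21  1.22][ 0.98  0.89 -1.06  2.17 -1.14  0.4   0.9 ]
[0.53, 0.12] 20 [ 0.39  1.   -0.24  1.91 -1.18  1.01  1.23][ 0.23  0.71 -0.04  1.95 -1.21  1.24  1.06]
[0.53, 0.12] 40 [-0.03  1.09  0.29  1.68 -1.15  1.52  1.31][-0.12  0.87  0.44  1.71 -1.14  1.69  1.17]
[0.53, 0.12] 60 [-0.08  1.15  0.27  1.44 -0.91  1.67  1.28][-0.16  0.95  0.4   1.48 -0.93  1.85  1.19]
[0.53, 0.12] 80 [-0.16  1.22  0.25  1.23 -0.7   1.83  1.32][-0.01  0.99 -0.04  1.25 -0.56  1.89  1.07]
[0.53, 0.12] -60 NoneNone
[0.53, 0.12] -90 [-0.69  0.99 -0.24  2.37  1.94  1.4   1.44][-0.53  0.6  -0.45  2.41  1.77  1.33  1.82]
```

```bash
python3 - <<'E'
from plan import *
r.move_to(PL-.09*z,oL); print(r.get_time_s(), np.round(r.get_q(),2))
r.movel(PL,oL,feed=.09); print("f",r.get_wrist_force(),r.get_time_s())
cap("side","s7")
f0=np.array(r.get_wrist_force())
r.command_gripper(.036,50)
P=np.array(r.get_tool_pos()); o=np.array(r.get_ee_rot())
print("w",r.get_grip_width(),P-PL,np.array(r.get_wrist_force())-f0,r.get_time_s())
np.save("pt.npy",R.from_rotvec(o).inv().apply(C-P)); print(np.load("pt.npy"))
cap("wrist","w7"); cap("top","t7")
E
python3 - <<'E'
import cv2,numpy as np
a=cv2.imread("pics/s7.png")[60:210,170:370]; b=cv2.imread("pics/w7.png")
cv2.imwrite("pics/c7.png",np.hstack([cv2.resize(a,(400,300)),cv2.resize(b,(400,300))]))
E
```

```text
19.1417 [-1.3   1.13  1.04  1.48 -0.63  1.36 -0.6 ]
f [0.39600326 0.06581278 1.32378543] 20.2917
w 0.03987729790350274 [8.77156784e-05 1.14590987e-04 3.13711152e-04] [-0.67780758  1.79514498  4.33866279] 20.8167
[-1.25598970e-02 -7.00693628e-05  1.71103120e-01]
```

View pics/c7.png

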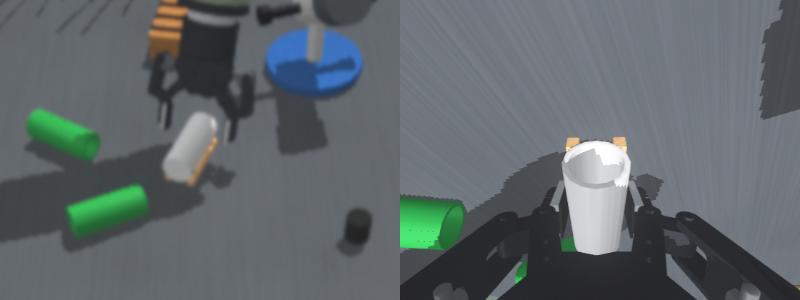

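The grasp is good and the open mouth faces the camera on the +y side. I'll lift, check, and swing upright.

```bash
python3 - <<'E'
from plan import *
pt=np.load("pt.npy")
r.movel(PL+[0,0,.15],feed=.2); print("w",r.get_grip_width(),np.round(r.get_wrist_force(),2),r.get_time_s())
S=[.53,.05]
best=None
for az in (30,40,50,60):
    P,o,_=stand(np.radians(az),S,pt,.12); q=r.ik(P,o); P2,o2,_=stand(np.radians(az),S,pt,.0)
    print(az,None if q is None else np.round(q,2),None if r.ik(P2,o2) is None else np.round(r.ik(P2,o2),2))
az=np.radians(45)
P,o,_=stand(az,S,pt,.12)
r.move_to(P,o); print(np.round(r.get_q(),2),r.get_time_s(),"w",r.get_grip_width())
c=cap("side","s8"); cap("wrist","w8")
P2,_,_=stand(az,S,pt,.02); r.movel(P2,o,feed=.12); print(r.get_time_s(),np.round(r.get_q(),2)); cap("top","t8");c=cap("side","s8b")
M=mask_of(c,cyl(np.array([*S,.07]),up,.021,.1)); im=c["pixels"].copy(); cs,_=cv2.findContours(M.astype(np.uint8),0,1); im=np.ascontiguousarray(im); cv2.drawContours(im,cs,-1,(255,0,0),1)
cv2.imwrite("pics/s8c.png",np.hstack([cv2.resize(im[130:280,190:390],(400,300),interpolation=cv2.INTER_CUBIC),cv2.resize(cap("wrist")["pixels"],(400,300))])[:,:,::-1])
E
```

```text
w 0.03961927689209466 [ 0.68  0.38 -1.71] 21.8167
30 [ 0.11  0.86  0.28  1.77 -1.11  1.56  1.18] [ 0.43  1.04 -0.19  1.72 -0.9   1.21  1.12]
40 [ 0.04  0.92  0.36  1.65 -1.04  1.69  1.2 ] [ 0.32  1.07 -0.09  1.6  -0.83  1.36  1.13]
50 [-0.    0.96  0.37  1.54 -0.94  1.78  1.22] [ 0.1   1.12  0.2   1.5  -0.9   1.6   1.26]
60 [-0.03  1.    0.36  1.43 -0.84  1.86  1.25] [ 0.03  1.16  0.24  1.39 -0.82  1.71  1.29]
[ 0.01  0.94  0.37  1.59 -0.99  1.74  1.21] 23.7583 w 0.03986113619305243
24.8417 [ 0.03  1.1   0.34  1.57 -1.02  1.65  1.31]
```

View pics/s8c.png

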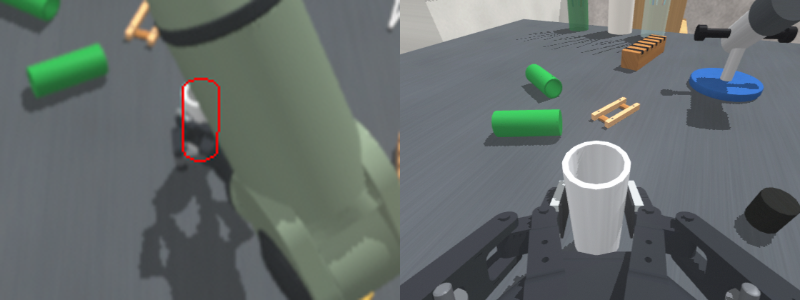

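The pot is upright in the hand and its location matches the model. Lowering to the bench with force checks.

```bash
python3 - <<'E'
from plan import *
pt=np.load("pt.npy"); S=[.53,.05]; az=np.radians(45)
P,o,_=stand(az,S,pt,.0)
zc=lower(P[:2],P[2]+.012,P[2]+.005,P[2]-.006,thr=5)
print("z vs exp",r.get_tool_pos()[2]-P[2])
c=cap("wrist","w9"); cap("top","t9")
r.command_gripper(.085,50); print(np.round(r.get_wrist_force(),2),r.get_time_s())
cap("wrist","w9b")
E
python3 - <<'E'
import cv2,numpy as np
a=cv2.imread("pics/w9.png"); b=cv2.imread("pics/w9b.png")
cv2.imwrite("pics/c9.png",np.hstack([cv2.resize(a,(400,300)),cv2.resize(b,(400,300))]))
E
```

```text
base [ 0.09 -0.94 -0.91] [ 0.5865 -0.0886  0.1382]
contact [-0.49 -0.75  4.5 ] [ 0.5868 -0.0886  0.1346] cmd 0.1342 26.2583
z vs exp 0.0009275282670421214
[-0.29  0.38  0.6 ] 26.875
```

View pics/c9.png

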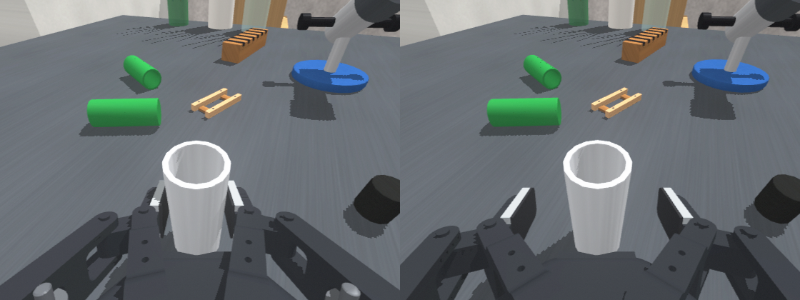

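It stands free. I'll retreat, then look from above.

```bash
python3 - <<'E'
from plan import *
P=np.array(r.get_tool_pos()); zt=R.from_rotvec(r.get_ee_rot()).as_matrix()[:,2]
r.movel(P-.10*zt,feed=.15); print(r.get_time_s(),np.round(r.get_q(),2))
B=P-.10*zt
try: r.movel(B+[-0.0,0,.10],feed=.2)
except Exception as e: print("ik",e)
print(r.get_time_s(),np.round(r.get_q(),2))
for a in (0,45,60,90):
    for s in (1,-1):
        yy=s*np.array([np.cos(np.radians(a)),np.sin(np.radians(a)),0])
        q=r.ik([.53,.05,.40],rv([0,0,-1],yy)); print(a,s,None if q is None else np.round(q,2))
for n in("top","side"): see(n,"small_mid",[.53,.05],.05,n+"10")
E
```

```text
27.7417 [ 0.14  1.13  0.37  1.38 -0.96  1.79  1.25]
28.3917 [ 0.14  0.99  0.38  1.39 -0.93  1.87  1.16]
0 1 [-0.82  0.53  0.88  1.88 -0.49  0.97  0.28]
0 -1 [ 0.55  0.58 -1.07  1.81  0.57  1.1   2.42]
45 1 [-0.72  0.47  0.71  1.88 -0.38  0.94  0.95]
45 -1 [-0.83  0.53  0.89  1.88 -0.5   0.97 -2.07]
60 1 [-0.68  0.45  0.65  1.87 -0.34  0.93  1.17]
60 -1 [-0.86  0.55  0.94  1.88 -0.53  0.98 -1.77]
90 1 [-0.56  0.42  0.48  1.87 -0.24  0.91  1.6 ]
90 -1 [-0.89  0.59  1.01  1.88 -0.59  1.01 -1.19]
top small_mid (array([0.5299576 , 0.04820171]), np.float64(0.9252336448598131), np.float64(0.93125), 0.73, array([263., 190., 283., 206.])) pinpoint [array([0.295 , 0.3272]), array([0.3642, 0.1822]), array([0.5258, 0.054 ])]
side small_mid (array([0.52443041, 0.05654936]), np.float64(0.3277777777777778), np.float64(0.3637660485021398), 0.68, array([283., 172., 298., 215.])) pinpoint [array([0.2904, 0.2886]), array([0.3624, 0.1539]), array([0.5399, 0.0542])]
```

```bash
python3 - <<'E'
from plan import *
o=rv([0,0,-1],[1,1,0])
r.move_to([.53,.05,.42],o); print(r.get_time_s())
b=see("wrist","small_mid",[.53,.05],.05,"w11")
see("top","small_mid",[.53,.05],.05,"t11")
E
```

```text
29.9833
wrist small_mid (array([0.53057357, 0.0494249 ]), np.float64(0.9390380313199105), np.float64(0.9390380313199105), 0.88, array([254., 164., 297., 221.])) pinpoint [array([0.5277, 0.0525])]
top small_mid (array([0.29043042, 0.32220115]), np.float64(0.4448621553884712), np.float64(1.6145124716553287), 0.68, array([147., 270., 179., 313.])) pinpoint [array([0.2893, 0.323 ])]
```

View pics/w11.png

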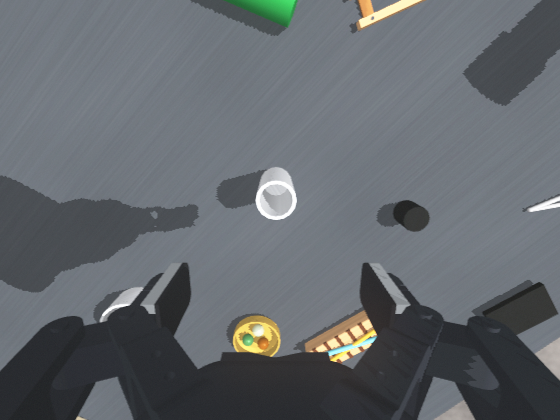

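The narrow pot stands at (.5306,.0494), rim at about (277,200). Now I'll locate the nested medium rim from the earlier w5 image, which costs no robot time.

```bash
cat > rim.py <<'E'
from h import *
def circ(xy,z,rad,n=90):
    a=np.linspace(0,2*np.pi,n,endpoint=False); return np.c_[xy[0]+rad*np.cos(a),xy[1]+rad*np.sin(a),np.full(n,z)]
def ringfit(c,xy,z,ro,ri):
    """maximise brightness contrast of rim annulus"""
    g=cv2.GaussianBlur(cv2.cvtColor(np.ascontiguousarray(c["pixels"]),cv2.COLOR_RGB2GRAY),(0,0),.8).astype(np.float32)
    def samp(P):
        uv=proj(c,P).astype(np.float32); return cv2.remap(g,uv[:,0].reshape(-1,1),uv[:,1].reshape(-1,1),cv2.INTER_LINEAR).ravel()
    best=None
    for dx in np.arange(-.008,.0081,.0005):
        for dy in np.arange(-.008,.0081,.0005):
            p=[xy[0]+dx,xy[1]+dy]; m=samp(circ(p,z,(ro+ri)/2)).mean()-.5*samp(circ(p,z,ri-.003)).mean()-.5*samp(circ(p,z,ro+.003)).mean()
            if best is None or m>best[0]: best=(m,p)
    return best
E
python3 - <<'E'
from rim import *
# w5 wrist pose reconstructed
h=imaging.capture("wrist"); f=210/np.tan(np.radians(h["vfov"])/2)
T=np.eye(4);T[:3,:3]=R.from_rotvec(rv([0,0,-1],[1,1,0])).as_matrix();T[:3,3]=[.5247,-.2373,.30]
c=dict(pixels=cv2.imread("pics/w5.png")[:,:,::-1],f=f,cx=h["cx"],cy=h["cy"],T=T@np.array(h["hand_eye"]))
bm=ringfit(c,[.5246,-.2372],.078,.03,.026); bl=ringfit(c,[.5246,-.2372],.045,.04,.036); print("medium",bm,"large",bl)
im=np.ascontiguousarray(c["pixels"]).copy()
for b,z,ro,ri in ((bm,.078,.03,.026),(bl,.045,.04,.036)):
    for rad in (ro,ri): cv2.polylines(im,[np.round(proj(c,circ(b[1],z,rad))*16).astype(np.int32)],True,(255,0,0),1,shift=4)
cv2.imwrite("pics/c12.png",cv2.resize(im[140:300,190:370],None,fx=4,fy=3.7)[:,:,::-1])
E
```

```text
medium (np.float32(69.436516), [np.float64(0.5251), np.float64(-0.2372)]) large (np.float32(55.089165), [np.float64(0.5251), np.float64(-0.2367)])
```

View pics/c12.png

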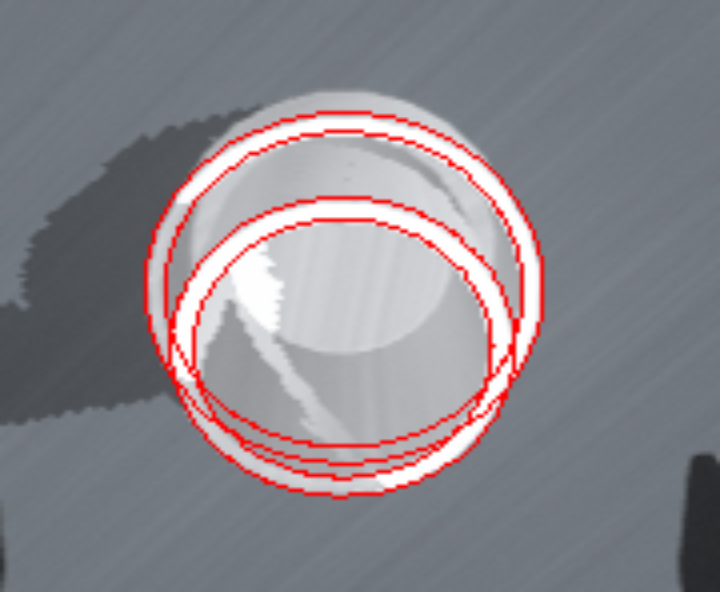

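The rims fit exactly at z = 78 mm and 45 mm, so the medium pot is home, centred at (.5251,−.2372). Now I'll take the narrow pot from above.

```bash
python3 - <<'E'
from rim import *
M=[.5306,.0494]
r.movel([*M,.32],feed=.2)
r.movel([*M,.247],feed=.1); print(np.round(r.get_wrist_force(),2))
r.command_gripper(.037,40); g=np.array(r.get_tool_pos()); print("w",r.get_grip_width(),g.round(4),r.get_time_s(),np.round(r.get_wrist_force(),2))
r.movel([*M,.375],feed=.15)
print("w",r.get_grip_width(),np.round(r.get_wrist_force(),2),r.get_time_s())
r.movel([.5251,-.2372,.375],feed=.25)
p=np.array(r.get_tool_pos()); c=cap("wrist","w13"); cap("side","s13")
zr=.100+p[2]-g[2]
b=ringfit(c,p[:2],zr,.021,.017); print("narrow rim",b,"tcp",p,"rimz",zr,r.get_time_s())
im=np.ascontiguousarray(c["pixels"]).copy()
for rad in (.021,.017): cv2.polylines(im,[np.round(proj(c,circ(b[1],zr,rad))*16).astype(np.int32)],True,(255,0,0),1,shift=4)
cv2.polylines(im,[np.round(proj(c,circ([.5251,-.2372],.078,.026))*16).astype(np.int32)],True,(0,0,255),1,shift=4)
cv2.imwrite("pics/c13.png",np.hstack([cv2.resize(im,(400,300)),cv2.resize(cv2.imread("pics/s13.png")[180:360,180:420,::-1],(400,300))])[:,:,::-1])
E
```

```text
[-1.06 -0.07  0.3 ]
w 0.04120806029929505 [0.5308 0.0494 0.2475] 32.3417 [-1.03  0.16  9.12]
w 0.04098827396938819 [-0.62 -0.04 -1.95] 33.3417
narrow rim (np.float32(79.05336), [np.float64(0.5242706676963665), np.float64(-0.2351494488462326)]) tcp [ 0.52527067 -0.23614945  0.37477502] rimz 0.22725449348773308 34.7417
```

View pics/c13.png

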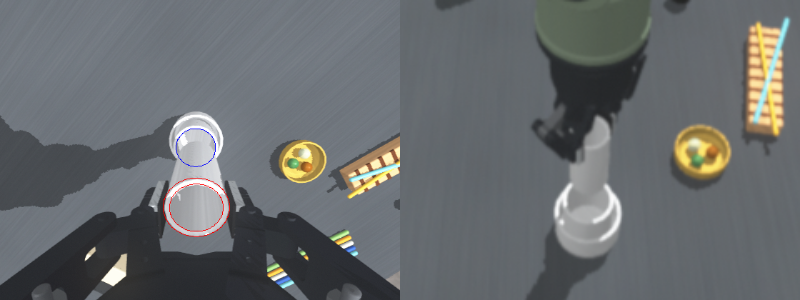

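The narrow pot is held plumb with its rim within 1.4 mm of the tool axis, which I'll compensate for. Lowering it.

```bash
python3 - <<'E'
from rim import *
xy=[.5257,-.2378]
r.movel([*xy,.345],feed=.15)
p=np.array(r.get_tool_pos()); f0=np.array(r.get_wrist_force())
r.movel([*xy,.31],feed=.1); f=np.array(r.get_wrist_force()); print(f-f0)
if np.abs(f-f0).max()<5: 
    lower(xy,.285,.264,.253)
    print(r.get_wrist_force(),r.get_tool_pos(),r.get_grip_width())
cap("wrist","w14");cap("side","s14")
a=cv2.imread("pics/s14.png")[220:370,200:380]; b=cv2.imread("pics/w14.png")
cv2.imwrite("pics/c14.png",np.hstack([cv2.resize(a,(400,333)),cv2.resize(b,(400,333))]))
E
```

```text
[ 0.44409706 -0.07572129 -0.76887955]
base [ 0.21  0.19 -1.14] [ 0.5256 -0.2379  0.2638]
contact [-3.73  2.47 18.53] [ 0.5259 -0.2382  0.2575] cmd 0.2565 37.7
[-3.73095536  2.47045785 18.53124049] [ 0.52588479 -0.23815155  0.25753052] 0.040923406227353076
```

View pics/c14.png

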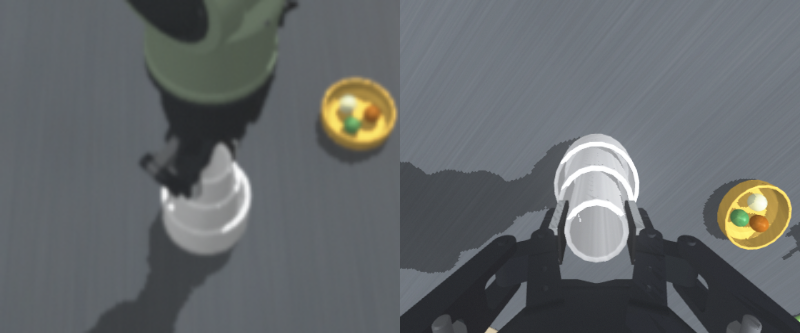

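Contact came at exactly the expected height (grasp + 10 mm). I'll release, retreat and verify.

```bash
python3 - <<'E'
from rim import *
r.command_gripper(.085,40)
r.movel([.5257,-.2378,.38],feed=.15)
r.wait(.3)
p=r.get_tool_pos(); c=cap("wrist","w15"); im=np.ascontiguousarray(c["pixels"]).copy()
for z,ro,ri in ((.110,.021,.017),(.078,.03,.026),(.045,.04,.036)):
    b=ringfit(c,[.5251,-.2372],z,ro,ri); print(z,b)
    for rad in (ro,ri): cv2.polylines(im,[np.round(proj(c,circ(b[1],z,rad))*16).astype(np.int32)],True,(255,0,0),1,shift=4)
r.move_to([.55,-.05,.45],rv([0,0,-1],[1,1,0]))
s=cap("side","s15")
for n in ("graphite_center","dish","rodrest"): print(n,[(np.round(onz(s,d["uv"],.018 if n[0]=="g" else 0),3),round(d["p"],2)) for d in imaging.pinpoint("side",n)][:1])
cv2.imwrite("pics/c15.png",np.hstack([cv2.resize(im[130:280,180:380],(400,300)),cv2.resize(s["pixels"][220:370,200:400],(400,300))])[:,:,::-1])
print(r.get_wrist_force(),r.get_time_s())
E
```

```text
0.11 (np.float32(70.68774), [np.float64(0.5261), np.float64(-0.2367)])
0.078 (np.float32(52.921707), [np.float64(0.5256000000000001), np.float64(-0.2377)])
0.045 (np.float32(59.01448), [np.float64(0.5246000000000001), np.float64(-0.2362)])
graphite_center [(array([0.686, 0.146, 0.018]), 0.74)]
dish [(array([ 0.679, -0.146,  0.   ]), 0.61)]
rodrest [(array([ 0.789, -0.027,  0.   ]), 0.73)]
[ 0.20052189  0.01418747 -0.62678353] 40.6583
```

View pics/c15.png

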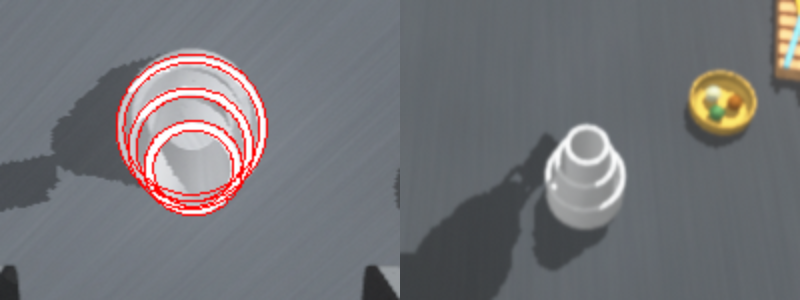

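View pics/s15.png

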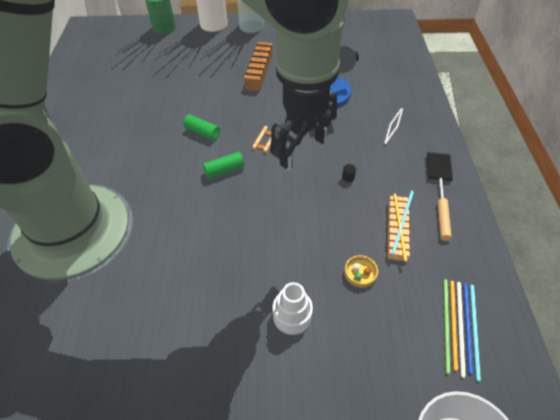

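The three pots are nested and concentric at (292,308) in the side view, the bystanders haven't moved, and the arm is clear. Handing in.

```bash
python3 -c "
from rig import r
print(r.close_job(), r.get_time_s())"
```

```text
the job is handed in; nothing more can be done
the job is handed in; nothing more can be done
```

The three pots are nested and the job was handed in at about 41 s of the 72 s allowed; no verdict is reported.

- **Medium pot:** I lowered it into the wide pot until it touched, 5 mm above its bench height as expected for fully home.
- **Narrow pot:** I took it from the rack with a tilted grasp, stood it mouth up on the bare bench and let go. I then took it again from above and lowered it into the medium pot until it touched, 10 mm above its bench height as expected for fully home.

**Last checks:**
- After release, the wrist camera showed all three rims at the fully-home heights of 45, 78 and 110 mm, with centres within about 2 mm of each other.
- The wide pot's position was unchanged to within about 1 mm.
- The graphite block, brass dish and rod rest were where they started, to within the position estimates' scatter of about 1 cm. The arm was clear of everything.
- The highest wrist-force reading I took was about 20 N.

A few camera estimates disagreed or were poor because the arm blocked the view or a green look-alike was picked up. I did not use those.

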